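Change the sleeve in the V-rest and hold it down for brushing

TASK

The brass sleeve in the steel V-rest is finished: lay it in the blue tray, without dropping it, and let go. Then take the dark banded sleeve from the wooden rack and lay it, not dropped, into the V-rest's groove, centred lengthwise to about a centimetre, pushing it down firmly (about 15 N, no ramming) so that it bears evenly on both sloping faces. Finish while still holding it pressed there, and leave the wire brush, the wrench and the amber jar where they are.

Things in the scene. Friction and masses are not known exactly. Their poses are not given: they have to be found in the camera images.
- brass_sleeve_center (a point): centre of the finished sleeve: a plain thin-walled yellow brass tube, 32 mm outside diameter, 140 mm long, about 0.27 kg; x runs along its length (it may be turned any way about x). At the start it lies in the V-rest.
- dark_sleeve_center (a point): centre of the sleeve still to be brushed: a dark grey steel tube with two rust-red bands, 32 mm outside diameter, 140 mm long, about 0.25 kg; x runs along its length (it may be turned any way about x). At the start it lies in the wooden rack, its centre 38 mm above the bench.
- brass_sleeve: the finished brass sleeve itself; origin at its centre, same axes as its centre point
- dark_sleeve: the dark sleeve itself; origin at its centre, same axes as its centre point
- vrest_seat (a point): where the centre of a 32 mm sleeve is when it is fully seated and centred lengthwise in the V-rest, 50.6 mm above the bench. x runs along the groove, z up. The groove is a 90 degree V, 48 mm wide at the top, its bottom line 28 mm above the bench. The V-rest is rigid and fixed.
- vrest: the V-rest, origin on the bench under its centre, x along the groove: blue base plate 150 (x) x 90 x 12 mm with two bright steel V segments, each 30 mm long and 72 mm wide, tops 52 mm above the bench, centred 50 mm either side of the middle in x. The 70 mm gap between them is open to the sides and down to the base plate: there fingers can hold the sleeve's middle across it.
- vface_left: the groove's sloping face on the +y side of the V-rest, in both segments; origin on the bench under the V-rest's centre, axes as the seat's
- vface_right: the groove's sloping face on the -y side of the V-rest, in both segments; origin on the bench under the V-rest's centre, axes as the seat's
- rack: wooden rack, fixed, origin on the bench under its centre: base board 150 (x) x 80 x 10 mm with two notched cross-pieces (36 mm high, 18 mm thick, 56 mm either side of the centre in x) that carry the dark sleeve along x; between them 94 mm are open down to the board
- tray: blue open tray for finished sleeves, fixed, origin on the bench under its centre: 190 (x) x 160 (y) mm outside, walls 5 mm thick and 28 mm high, floor 5 mm thick; a sleeve lying in it has its centre 21 mm above the bench and may roll to a wall
- wire_brush: wire brush, blue handle, brass bristles, 210 x 30 x 28 mm; a bystander, to be left where it is
- wrench: steel wrench, 150 mm long, flat on the bench just beyond the V-rest; a bystander, to be left where it is
- bolt_jar: amber jar with dark lid, 64 mm across, 80 mm tall, at the right; a bystander, to be left where it is

How it is judged:
By the outcome, as a careful person would: the job done as asked, in the order asked, and still so for the second after the job is handed in, while the arm keeps its last pose, push and grip.
It also fails if it takes over 72 s, if anything falls off the work surface, if the arm or the gripper's body presses on something with over 40 N, if the wrist force passes 120 N, or if a joint passes its speed limit or range.

ROBOT

A 7-joint arm with a two-finger parallel gripper is mounted at the origin on the work surface. World frame = base frame: x ahead of the robot, y to its left, z up, the work surface at z = 0. Lengths are in m, angles in rad, forces in N, time in s.
With the tool pointing down it reaches from about 0.4 to 0.85 m from the base axis. Payload 6.9 kg.
Tool frame: the origin (TCP) lies midway between the tips of the shut fingers; the grasp point (between the pads) lies behind it (ctrl.pinch_z is the z of the grasp point in the tool frame, in m); z points along the fingers, y is the direction in which the jaws open and shut (so a half turn about z gives the same grasp; the last joint's range is limited). The gripper opens to 85 mm and grips with 20 to 120 N. Pads are 22 mm wide; open, the fingers measure 114 mm over their backs; the gripper's body (76 mm by 85 mm) begins 54 mm behind the grasp point. The pads swing forward as they close: fully open they stand 13 mm farther back than shut.
Start: joints at [0.105, 0.507, -0.238, 1.5, 0.126, 1.149, -0.155], TCP at [0.625, -0, 0.231] pointing down, gripper open.
Joint ranges: [-3.08, 3.08], [-0.24, 2.05], [-1.43, 1.35], [0, 2.5], [-1.52, 4.66], [0.17, 1.96], [-2.89, 2.89]. Speed limits (rad/s): [2.39, 2.39, 3.14, 3.14, 3.14, 3.14, 3.14].

INTERFACE

Orientations are given as a unit quaternion [w, x, y, z].
In Python, from station import ctrl, get_state, vision, ticket, models gives the robot as it stands. Calls block until the motion is done:
- ctrl.movep(position, orientation): joint-space move of the TCP to a pose.
- ctrl.movel(position, frame=None, max_speed=0.15): straight line of the TCP; frame=None keeps the orientation; max_speed is the mean speed in m/s.
- ctrl.set_joints(angles): joint-space move.
- ctrl.ungrasp() and ctrl.close_gripper(force=None): open the fingers fully, or close them until they stop; force is the grip in N (None keeps the last).
- ctrl.pause(seconds).
- ctrl.ik(position, orientation): joint angles nearest the present ones, or None.
- get_state(): the state.
- vision.grab_frame(name): name is "scene" or "side" or "wrist"; returns (picture, depth): 480x640x3 uint8, blue, green, red; 480x640 float32, m along the optical axis (not along the pixel's ray), 0 where there is no reading.
- vision.camera_info(name): a dict with "mtx" (3x3 intrinsics, pixels), "dist_coeffs" ([k1, k2, p1, p2, k3] as OpenCV has them; the pictures are not rectified), "R" (3x3) and "t" (3): a world point X has camera coordinates R X + t; the wrist camera has in their place "hand_eye" (4x4, takes a point from camera to tool coordinates, whose origin is the TCP and whose axes are the flange's). Camera axes: x right, y down, z forward; pixel columns grow to the right and rows downward; lengths in m; the calibration is good to about 2 mm. A picture is of the moment at which its call begins: read the wrist's pose just before it. camera_info takes no time and is no camera call.
A pose or a line that the arm cannot do raises ctrl.Unreachable and nothing moves.
- ticket.close_job(): hands the job in, once; it reports no verdict.
Trained networks look in the newest picture that a camera, given by its name, has taken for a name from the list of things; names that differ only in an ending like _2 or _b are one class to them, and where a whole thing is asked for, a point or a joint stands for the part that bears it (a point fixed in the world has none). Each returns a list of dicts, best first, with "p" (0 to 1); they miss things now and then, are a little off and sometimes report something else, mostly with a low value. They report only what shows in the picture. A call takes as long as a camera call.
- models.recognise(camera, target): "point" ([column, row] in pixels, amid what is visible of it).
- models.masks_of(camera, target): "mask" (480x640 bool, what is visible of it) and "point" ([column, row] in pixels, amid what is visible of it).
The state is a dict: "time": time; "qpos": joint angles; "qd": joint speeds; "tau": joint torques, N m; "tcp_pos": TCP position; "eef_rot": TCP orientation; "contact_force": force on the tool from outside, world axes, zero at the start; "wrist_torque": the same for the moment, N m; "width": finger opening in m.
Only numpy, scipy, OpenCV 4.12 (cv2) and the standard library are available. Lean on these libraries where they do the work, as an engineer would, in place of code of your own. Each camera call takes 0.05 s, during which the arm holds its last target.

## Working session

There is one attempt and no reset: what is moved stays moved. The work goes in short steps, each a Python script; the robot and the scene stay as the last script left them, time stands still between calls to the robot, and variables do not carry over. Pictures are saved under pics/ and viewed, and the job is handed in when it is done.

```bash
ls; mkdir -p pics; python3 - <<'E'
from station import ctrl,get_state,vision,models
import cv2
print(get_state()); print(ctrl.pinch_z)
for c in("scene","side","wrist"):
    i,d=vision.grab_frame(c); cv2.imwrite(f"pics/a_{c}.png",i); print(c,vision.camera_info(c))
E
```

```text
pics
{'time': 0.0, 'qpos': array([ 0.1055083 ,  0.5083133 , -0.2375134 ,  1.50112845,  0.12567256,
        1.14890117, -0.15480186]), 'qd': array([ 7.19663713e-04,  1.93249504e-04,  7.95483187e-05,  1.19325391e-04,
       -8.66566689e-04, -1.01075795e-03, -1.13820375e-03]), 'tau': array([ 1.19726570e-03, -6.20588279e+01, -2.18696728e+00, -2.49655455e+01,
        1.23123583e-02,  1.21321963e-02,  2.04169703e-05]), 'tcp_pos': array([ 6.24497568e-01, -8.07998707e-05,  2.30446023e-01]), 'eef_rot': array([-6.18106411e-04,  7.07111657e-01,  7.07101355e-01, -6.29993227e-04]), 'contact_force': array([-0.04286899, -0.52410327,  0.8760586 ]), 'wrist_torque': array([ 0.02169446, -0.0291354 ,  0.00076195]), 'width': 0.08506276307642831}
-0.0187
scene {'mtx': array([[585.08502463,   0.        , 312.25036904],
       [  0.        , 585.08502463, 237.25685404],
       [  0.        ,   0.        ,   1.        ]]), 'dist_coeffs': array([-0.01044469,  0.        ,  0.        ,  0.        ,  0.        ]), 'R': array([[ 0.78804171,  0.61526697,  0.02090004],
       [ 0.39187292, -0.4751542 , -0.78782238]
[... 472 characters left out ...]
80183,  0.64009795, -0.60636428]]), 't': array([-0.51336099,  0.21410401,  0.85272184])}
wrist {'mtx': array([[398.01908366,   0.        , 322.27522524],
       [  0.        , 398.01908366, 249.28161983],
       [  0.        ,   0.        ,   1.        ]]), 'dist_coeffs': array([-0.03214104,  0.        ,  0.        ,  0.        ,  0.        ]), 'hand_eye': array([[ 1.99462170e-05, -9.54258257e-01, -2.98983574e-01,
         7.71269510e-02],
       [ 9.99998707e-01,  4.99760243e-04, -1.52835870e-03,
         1.02279804e-03],
       [ 1.60786902e-03, -2.98983157e-01,  9.54257034e-01,
        -1.43552278e-01],
       [ 0.00000000e+00,  0.00000000e+00,  0.00000000e+00,
         1.00000000e+00]])}
```

View pics/a_scene.png

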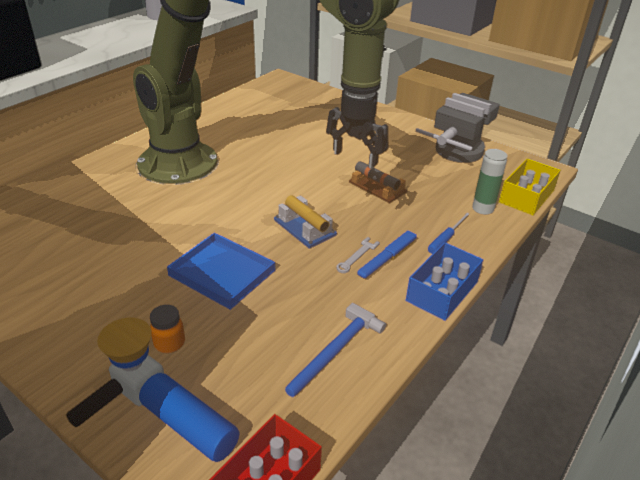

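View pics/a_side.png

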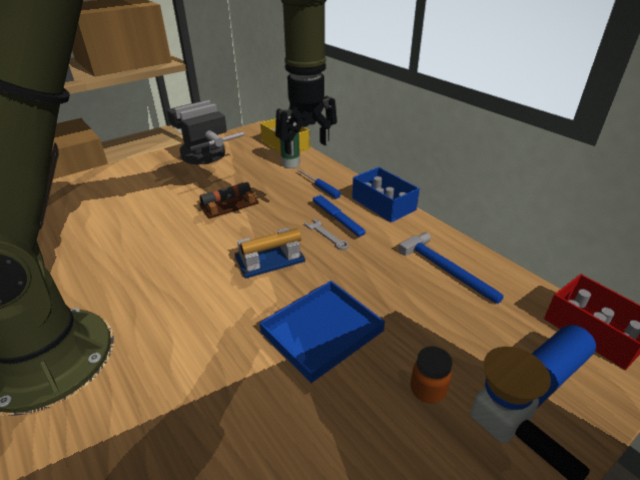

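View pics/a_wrist.png

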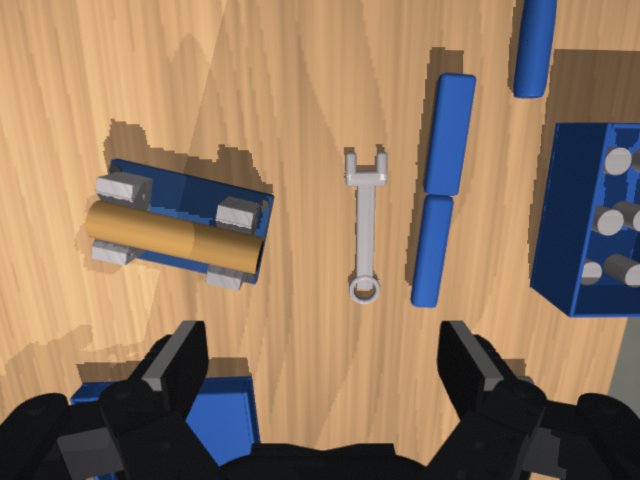

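The scene view shows the brass sleeve in the V-rest at (305,213), the dark sleeve in the rack at (380,178) and the tray at (222,268). The side view agrees. The wrist view shows the V-rest at (180,220). Next I'll measure them.

```bash
cat > h.py <<'E'
from station import ctrl,get_state,vision,models,ticket
import numpy as np,cv2
from scipy.optimize import least_squares
from scipy.spatial.transform import Rotation as Rn
def R_of(q): return Rn.from_quat([q[1],q[2],q[3],q[0]])
def grab(c,save=None):
    s=get_state(); i,d=vision.grab_frame(c)
    if save: cv2.imwrite(f"pics/{save}.png",i)
    return s,i,d
def cloud(c,s,d,mask):
    ci=vision.camera_info(c); m=mask&(d>0)
    v,u=np.nonzero(m); z=d[m]
    n=cv2.undistortPoints(np.c_[u,v].astype(float)[:,None],ci["mtx"],ci["dist_coeffs"])[:,0]
    P=np.c_[n*z[:,None],z]
    if c=="wrist":
        H=ci["hand_eye"]; P=P@H[:3,:3].T+H[:3,3]
        return R_of(s["eef_rot"]).apply(P)+s["tcp_pos"]
    return (P-ci["t"])@ci["R"]
def fitcyl(P,z0=None,r=.016):
    c=np.median(P,0); _,_,V=np.linalg.svd(P[:,:2]-c[:2],full_matrices=False)
    a0=np.arctan2(V[0,1],V[0,0])
    def res(p):
        y,a,z=p; n=np.array([-np.sin(a),np.cos(a)])
        return np.hypot((P[:,:2]-c[:2])@n-y,P[:,2]-z)-r
    o=least_squares(res,[0,a0,(z0 or c[2]-.01)],loss="soft_l1",f_scale=.002)
    y,a,z=o.x; a=(a+np.pi/2)%np.pi-np.pi/2
    y=o.x[0]; n=np.array([-np.sin(o.x[1]),np.cos(o.x[1])]); t=np.array([np.cos(a),np.sin(a)])
    ok=abs(res(o.x))<.006; l=(P[ok,:2]-c[:2])@t
    lo,hi=np.percentile(l,[.3,99.7])
    xy=c[:2]+n*y+t*(lo+hi)/2
    return np.r_[xy,z],a,hi-lo,np.median(abs(res(o.x))),ok.mean()
E
cat > m1.py <<'E'
from h import *
np.set_printoptions(precision=4,suppress=True)
for c in("scene","side","wrist"):
    s,i,d=grab(c)
    for t in("brass_sleeve","dark_sleeve","vrest","rack","tray","wrench","wire_brush","bolt_jar"):
        r=models.masks_of(c,t)
        if not r: continue
        k=r[0]; P=cloud(c,s,d,k["mask"])
        if len(P)<30: continue
        print(c,t,round(k["p"],2),np.round(k["point"]),len(P),"med",np.median(P,0),"pct",np.percentile(P,1,axis=0),np.percentile(P,99,axis=0))
        if "sleeve" in t: print("   CYL",*fitcyl(P))
        elif t in("vrest","rack","tray"):
            (x,y),(w,h),a=cv2.minAreaRect((P[:,:2]).astype(np.float32)); print("   RECT",x,y,w,h,a)
print(get_state()["time"])
E
python3 m1.py
```

```text
scene brass_sleeve 0.96 [307. 212.] 606 med [ 0.5173 -0.0236  0.0604] pct [ 0.4371 -0.0443  0.038 ] [0.5761 0.0032 0.0682]
   CYL [ 0.5063 -0.0138  0.0498] -0.23349342634653292 0.14212877417712222 0.0014680428702059465 0.9356435643564357
scene dark_sleeve 0.76 [378. 179.] 520 med [0.5436 0.2596 0.0455] pct [0.4648 0.2453 0.0061] [0.605  0.3378 0.0558]
   CYL [0.5346 0.2694 0.037 ] -0.12549856023387385 0.14228918414958566 0.0019237120003320254 0.926923076923077
scene vrest 0.62 [303. 225.] 1320 med [ 0.5118 -0.0367  0.0138] pct [ 0.4203 -0.0707 -0.0028] [0.5783 0.0297 0.0537]
   RECT 0.48341643810272217 0.009803220629692078 0.13284985721111298 0.20266114175319672 76.99873352050781
scene rack 0.84 [377. 189.] 811 med [0.5524 0.2444 0.0102] pct [ 0.4694  0.2195 -0.0012] [0.6151 0.3    0.0378]
   RECT 0.5475144386291504 0.2479839026927948 0.16407975554466248 0.11272396892309189 24.6773624420166
scene tray 0.78 [222. 269.] 4717 med [ 0.4574 -0.2706  0.0053] pct [ 0.3632 -0.354  -0.0013] [ 0.5567 -0.1899  0.0287]
   RECT 0.4449583888053894 -0.2638549506664276 0.22240029275417328 0.18137435
[... 2072 characters left out ...]
725403817915
wrist vrest 0.86 [181. 204.] 10237 med [0.4957 0.0095 0.0143] pct [ 0.4304 -0.0617  0.0039] [0.5747 0.0443 0.0544]
   RECT 0.4868100881576538 -0.017466843128204346 0.10697294771671295 0.16683170199394226 76.87369537353516
wrist tray 0.66 [221. 415.] 5500 med [ 0.5126 -0.2302  0.0065] pct [ 0.3607 -0.3191  0.0013] [ 0.5625 -0.0104  0.2609]
   RECT 0.5105632543563843 -0.17939701676368713 0.41468381881713867 0.1937432736158371 45.050323486328125
wrist wrench 0.83 [364. 220.] 3216 med [ 0.6656 -0.0088  0.0081] pct [ 0.6471 -0.0922  0.0013] [0.6823 0.0521 0.0103]
wrist wire_brush 0.92 [439. 174.] 7903 med [0.7271 0.0367 0.0283] pct [ 0.712  -0.0858  0.0008] [0.7476 0.1157 0.0303]
1.5
```

```bash
cat >> h.py <<'E'
np.set_printoptions(precision=4,suppress=True)
def quat(a,flip=False):
    t=np.array([np.cos(a),np.sin(a),0]); t=-t if flip else t
    z=np.array([0,0,-1.]); y=np.cross(z,t)
    q=Rn.from_matrix(np.c_[t,y,z]).as_quat(); return np.array([q[3],*q[:3]])
def st(m=""):
    s=get_state(); print(m,"t",round(s["time"],2),"tcp",s["tcp_pos"],"F",s["contact_force"],"T",s["wrist_torque"],"w",round(s["width"],4)); return s
E
python3 - <<'E'
from h import *
a=-.235
for f in(0,1):
    for p in([.503,-.0135,.16],[.503,-.0135,.038],[.457,-.272,.008],[.53,.27,.019]):
        print(f,p,ctrl.ik(p,quat(a if p[2]>.009 and p[1]<.2 else -.05,f)))
E
```

```text
0 [0.503, -0.0135, 0.16] [-0.1703  0.4012  0.2094  1.923  -0.1104  0.8283 -1.7082]
0 [0.503, -0.0135, 0.038] [-0.1311  0.5816  0.163   2.0519 -0.18    0.5212 -1.6438]
0 [0.457, -0.272, 0.008] [ 0.4091  0.6567  0.1254  1.9978 -0.161   0.4964 -0.9704]
0 [0.53, 0.27, 0.019] [-0.6042  0.7025  0.1482  1.8206 -0.1626  0.6302 -1.9797]
1 [0.503, -0.0135, 0.16] [ 0.3811  0.4356 -0.5763  1.9161  0.3038  0.8765  0.9865]
1 [0.503, -0.0135, 0.038] [ 0.2873  0.6064 -0.4639  2.0466  0.4741  0.5926  0.8306]
1 [0.457, -0.272, 0.008] [ 0.7936  0.6871 -0.4685  1.9928  0.5441  0.5863  1.4747]
1 [0.53, 0.27, 0.019] [-0.2217  0.7333 -0.4739  1.8154  0.4871  0.711   0.5533]
```

```bash
python3 - <<'E'
from h import *
a=-.235
ctrl.movep([.503,-.0135,.17],quat(a)); st("hover")
s,i,d=grab("wrist","b_hover")
for t in("brass_sleeve","vrest"):
    for k in models.masks_of("wrist",t)[:2]:
        P=cloud("wrist",s,d,k["mask"]); print(t,k["p"],len(P),fitcyl(P) if t!="vrest" else cv2.minAreaRect(P[P[:,2]>.005][:,:2].astype(np.float32)))
st()
E
```

```text
hover t 2.89 tcp [ 0.5035 -0.0133  0.1702] F [0.4092 0.8494 0.3645] T [0.0097 0.039  0.0072] w 0.0855
brass_sleeve 0.81 9521 (array([ 0.5034, -0.0136,  0.0517]), np.float64(-0.23309090631746354), np.float64(0.13969103618781323), np.float64(0.000335166083391486), np.float64(0.9997899380317193))
vrest 0.76 13112 ((0.4961717426776886, -0.011966422200202942), (0.09033562988042831, 0.15045562386512756), 76.61939239501953)
vrest 0.23 22467 ((0.45454666018486023, -0.2285490334033966), (0.19091974198818207, 0.08072507381439209), 2.6981494426727295)
 t 3.04 tcp [ 0.5034 -0.0134  0.1701] F [-0.0806 -0.212  -0.3034] T [-0.0359  0.0255  0.0196] w 0.0855
```

View pics/b_hover.png

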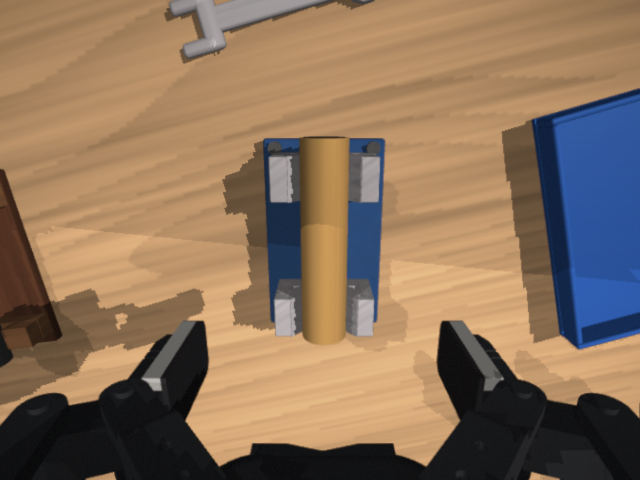

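The wrist view shows the sleeve centred at column 325. The V-rest base fits a 90 x 150 mm rectangle, which matches the given size. Now I'll grasp the brass sleeve and lift it.

```bash
python3 - <<'E'
from h import *
a=-.234
# seat analysis before the grasp
s,i,d=grab("wrist")
P=cloud("wrist",s,d,np.ones(d.shape,bool)); c=np.array([.4962,-.012]); t=np.array([np.cos(a),np.sin(a)]); n=np.array([-t[1],t[0]])
L=(P[:,:2]-c)@t; N=(P[:,:2]-c)@n
m=(abs(P[:,2]-.052)<.003)&(abs(N)<.045)&(abs(N)>.0255)&(abs(L)<.09)
print("tops L",np.percentile(L[m&(L<0)],[1,99]),np.percentile(L[m&(L>0)],[1,99]),"N",np.percentile(N[m],[1,99]),np.median(P[m,2]))
m=(P[:,2]>.009)&(P[:,2]<.015)&(abs(N)<.06)&(abs(L)<.09); print("plate",np.percentile(L[m],[1,99]),np.percentile(N[m],[1,99]))
ctrl.movel([.5034,-.0136,.0376],max_speed=.12); st("down")
ctrl.close_gripper(40); st("closed")
i,_=vision.grab_frame("wrist"); cv2.imwrite("pics/c_grip.png",i)
E
```

```text
tops L [-0.0648 -0.0346] [0.0352 0.0651] N [-0.0356  0.0359] 0.0530375396801593
plate [-0.0661  0.0746] [-0.0445  0.0447]
down t 4.34 tcp [ 0.5038 -0.0136  0.0381] F [0.1191 0.4363 0.8939] T [-0.001  -0.0541 -0.0254] w 0.085
closed t 4.88 tcp [ 0.5034 -0.0142  0.038 ] F [-0.9858 -2.344   4.8131] T [-0.4381  0.3249 -0.0002] w 0.0305
```

View pics/c_grip.png

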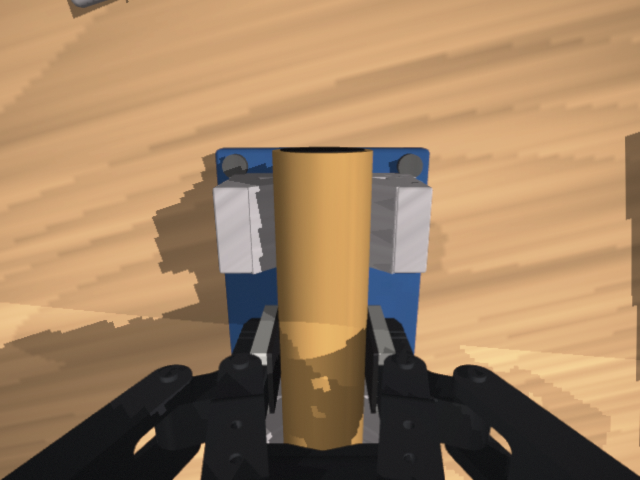

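The brass sleeve sits between the pads in the gap, columns 275–370, with a finger width of 30.5 mm. I'll lift it and carry it to the tray.

```bash
python3 - <<'E'
from h import *
ctrl.movel([.5034,-.0140,.15],max_speed=.15); st("lift")
ctrl.movep([.457,-.271,.14],quat(.05)); st("over tray")
grab("wrist","d_tray"); grab("side","d_side")
E
```

```text
lift t 5.83 tcp [ 0.5028 -0.0138  0.1492] F [-0.4421 -0.3511 -3.0777] T [-0.0251 -0.031  -0.0123] w 0.0305
over tray t 6.86 tcp [ 0.4575 -0.2694  0.1395] F [-0.6798  1.3004 -1.1996] T [ 0.0041 -0.0124 -0.0287] w 0.0308
```

View pics/d_tray.png

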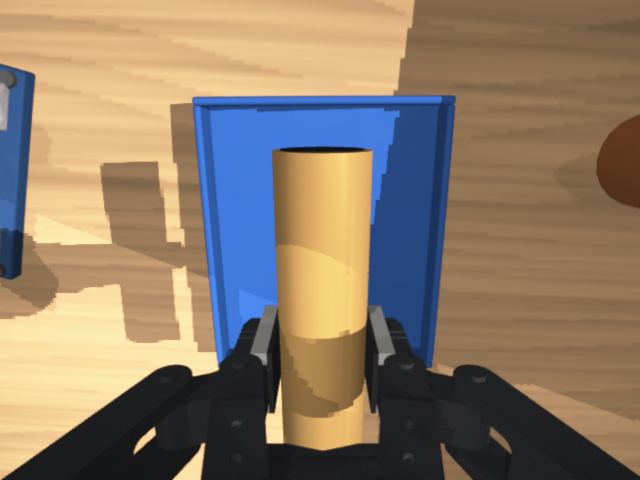

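View pics/d_side.png

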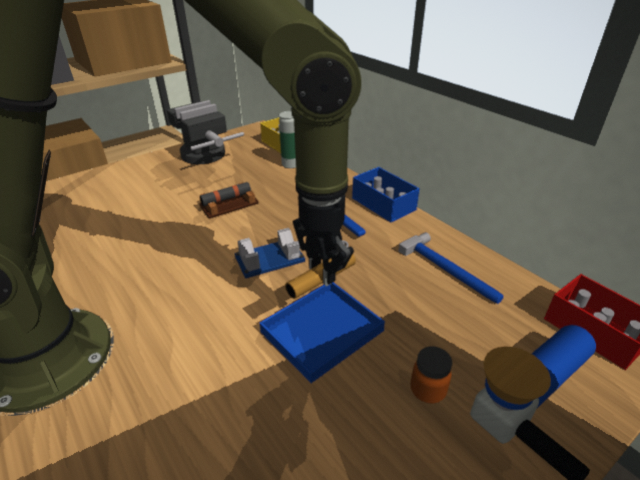

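The sleeve is held, and the tray is centred under it laterally, with its edges at columns 200 and 450. I'll check the far wall by depth and then lower.

```bash
python3 - <<'E'
from h import *
s,i,d=grab("wrist")
P=cloud("wrist",s,d,np.ones(d.shape,bool)).reshape(480,640,3)
for r in(97,99,101,104):print(r,P[r,320])
row=P[150]; m=(row[:,2]>.022)&(row[:,2]<.035)
print("wall pts y",row[m][:,1].min(),row[m][:,1].max(), "x",row[m][:,0].mean())
m=(abs(P[...,2]-.028)<.003)&(abs(P[...,0]-.5)<.08)&(abs(P[...,1]+.27)<.1)
print(np.percentile(P[m],[.5,99.5],axis=0))
ctrl.movel([.457,-.271,.03],max_speed=.12); st("low")
ctrl.movel([.457,-.271,.012],max_speed=.04); s=st("lower"); f0=None
z=.012
while z>.0055:
    z-=.001; ctrl.movel([.457,-.271,z],max_speed=.02); s=st("z%.4f"%z)
    if f0 is None: f0=s["contact_force"][2]
    if s["contact_force"][2]>3: break
E
```

```text
Traceback (most recent call last):
ValueError: cannot reshape array of size 917970 into shape (480,640,3)
```

```bash
python3 - <<'E'
from h import *
s,i,d=grab("wrist")
P=cloud("wrist",s,d,np.ones(d.shape,bool))
m=(abs(P[:,2]-.028)<.003)&(abs(P[:,0]-.5)<.08)&(abs(P[:,1]+.27)<.1)
print(np.percentile(P[m],[.5,99.5],axis=0))
hi=P[m][:,0].max()
if not .54<hi<.565: raise SystemExit("wall?")
ctrl.movel([.457,-.271,.03],max_speed=.12); st("low")
ctrl.movel([.457,-.271,.012],max_speed=.04); s=st("lower")
z=.012
while z>.0055:
    z-=.001; ctrl.movel([.457,-.271,z],max_speed=.02); s=st("z%.4f"%z)
    if s["contact_force"][2]>3: break
E
```

```text
[[ 0.4215 -0.3502  0.0251]
 [ 0.5548 -0.1864  0.0305]]
low t 8.12 tcp [ 0.4574 -0.2713  0.0306] F [-0.3572 -0.1116 -2.0549] T [-0.0179 -0.0129 -0.0233] w 0.0307
lower t 8.72 tcp [ 0.4569 -0.271   0.0118] F [ 0.8417 -0.3489 -1.6393] T [0.0009 0.0237 0.0479] w 0.0307
z0.0110 t 8.97 tcp [ 0.4571 -0.2711  0.0111] F [ 0.4589 -0.2927 -3.039 ] T [-0.013  -0.048   0.0509] w 0.0307
z0.0100 t 9.22 tcp [ 0.457 -0.271  0.01 ] F [-0.4263  0.5241 -1.8717] T [-0.0454 -0.0007  0.0348] w 0.0305
z0.0090 t 9.47 tcp [ 0.457  -0.271   0.0089] F [-0.6178  0.5113 -2.1916] T [-0.0322  0.0487  0.0051] w 0.0306
z0.0080 t 9.72 tcp [ 0.4571 -0.2711  0.0085] F [-1.2725  0.4398  4.7692] T [0.1842 0.294  0.0733] w 0.0306
```

Contact came at TCP z = 8.5 mm, where the sleeve was expected to meet the floor. I'll release and look.

```bash
python3 - <<'E'
from h import *
ctrl.movel([.457,-.271,.0088],max_speed=.02); st("ease")
ctrl.ungrasp(); st("open")
ctrl.movel([.457,-.271,.16],max_speed=.15); st("up")
grab("wrist","e_tray")
ctrl.movep([.53,.27,.17],quat(-.115)); st("rack hover")
s,i,d=grab("wrist","e_rack")
for k in models.masks_of("wrist","dark_sleeve")[:2]:
    P=cloud("wrist",s,d,k["mask"]); print(k["p"],len(P),fitcyl(P))
for k in models.masks_of("wrist","rack")[:1]:
    P=cloud("wrist",s,d,k["mask"]); print(cv2.minAreaRect(P[P[:,2]>.005][:,:2].astype(np.float32)))
st()
E
```

```text
ease t 9.97 tcp [ 0.457  -0.271   0.0087] F [ 0.0743  0.6635 -1.5388] T [ 0.0009 -0.0065  0.0134] w 0.0307
open t 10.55 tcp [ 0.457  -0.271   0.0088] F [-0.3438  0.195  -0.0083] T [-0.0127  0.0513 -0.0189] w 0.0852
up t 11.71 tcp [ 0.4565 -0.2707  0.1592] F [-0.1731  0.6801  0.3599] T [0.0567 0.0157 0.0414] w 0.0852
rack hover t 13.72 tcp [0.5306 0.2685 0.17  ] F [-0.0357  0.2041 -0.2701] T [-0.0232 -0.0107 -0.02  ] w 0.0853
0.86 8754 (array([0.5319, 0.2694, 0.0391]), np.float64(-0.10732511292074332), np.float64(0.13945666022092057), np.float64(0.00035950909291239744), np.float64(0.9962302947224126))
 t 13.88 tcp [0.5305 0.2688 0.17  ] F [ 0.1698 -0.567  -0.7807] T [ 0.0134  0.0158 -0.0235] w 0.0854
```

View pics/e_tray.png

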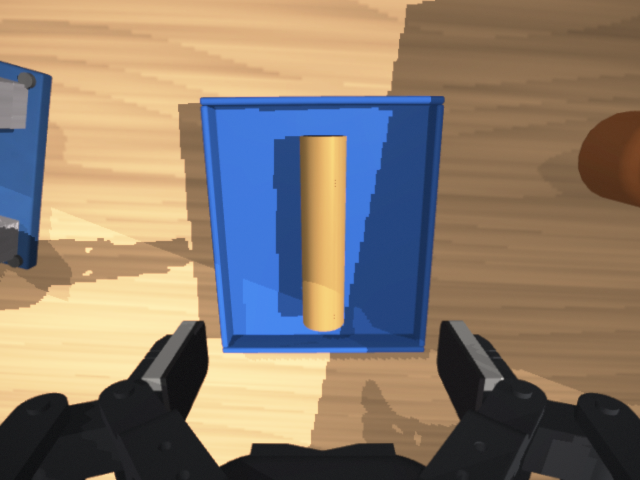

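View pics/e_rack.png

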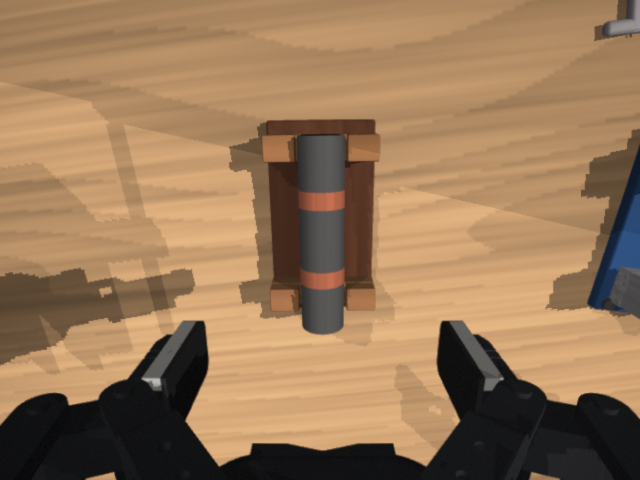

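The brass sleeve lies well inside the tray at (323,232). The dark sleeve is at (322,235) in the rack and the measurements agree: length 139.5 mm, z 39 mm. Now I'll pick it up.

```bash
python3 - <<'E'
from h import *
a=-.107
ctrl.movep([.5317,.2694,.12],quat(a)); st()
ctrl.movel([.5317,.2694,.0193],max_speed=.12); st("down")
ctrl.close_gripper(80); st("closed")
ctrl.movel([.5317,.2694,.14],max_speed=.15); st("lift")
grab("wrist","f_lift")
E
```

```text
t 14.19 tcp [0.531  0.2685 0.1193] F [-0.484  -0.1559  0.5488] T [ 0.0023 -0.0686 -0.0046] w 0.0857
down t 15.18 tcp [0.5323 0.2697 0.0202] F [ 0.9272  0.028  -0.112 ] T [-0.007   0.0072 -0.0006] w 0.0854
closed t 15.73 tcp [0.5321 0.2698 0.0199] F [-0.8192  0.5506  5.9107] T [ 0.0506  0.0753 -0.0206] w 0.03
lift t 16.69 tcp [0.531  0.2691 0.139 ] F [ 0.8509 -0.0169 -2.7987] T [-0.0099  0.0293  0.0359] w 0.0298
```

View pics/f_lift.png

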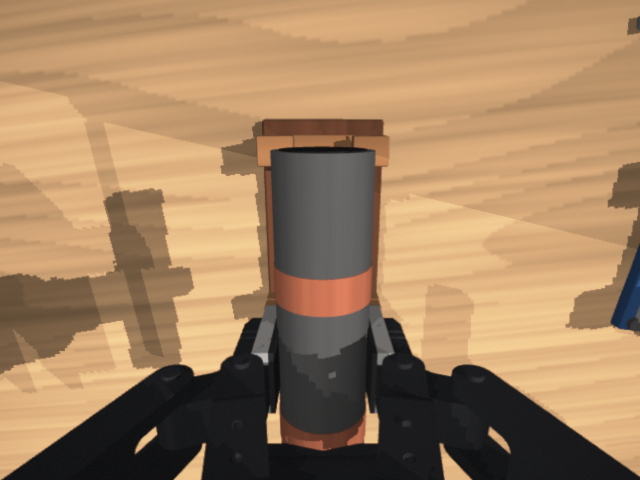

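```bash
python3 - <<'E'
from h import *
a=-.234
ctrl.movep([.4962,-.0120,.13],quat(a)); s0=st("over V")
s,i,d=grab("wrist","g_over")
P=cloud("wrist",s,d,np.ones(d.shape,bool))
T=R_of(s["eef_rot"]).inv().apply(P-s["tcp_pos"])
m=(abs(T[:,1])<.0165)&(T[:,2]<-.018)&(T[:,2]>-.05)&(T[:,0]>.015)&(T[:,0]<.11)
Q=T[m]; print(len(Q),"far end x",np.percentile(Q[:,0],[99,99.8]))
def res(p): return np.hypot(Q[:,1]-p[0]-p[1]*Q[:,0],Q[:,2]-p[2]-p[3]*Q[:,0])-.016
o=least_squares(res,[0,0,-.018,0],loss="soft_l1",f_scale=.001); print("y0,dy/dx,z0,dz/dx",o.x,np.median(abs(res(o.x))))
c=np.array([.4962,-.012]); t=np.array([np.cos(a),np.sin(a)]); n=np.array([-t[1],t[0]])
L=(P[:,:2]-c)@t; N=(P[:,:2]-c)@n
m=(abs(P[:,2]-.0525)<.003)&(abs(N)<.045)&(abs(N)>.0255)&(abs(L)<.09)
print("tops far L",np.percentile(L[m&(L>0)],[1,99]),"N",np.percentile(N[m],[1,99]))
print(R_of(s["eef_rot"]).as_matrix())
E
```

```text
over V t 17.84 tcp [ 0.4969 -0.0103  0.13  ] F [ 0.1616  0.9679 -2.4441] T [ 0.0648 -0.0493 -0.0336] w 0.0299
18116 far end x [0.0702 0.0703]
y0,dy/dx,z0,dz/dx [-0.0008  0.     -0.0194  0.0097] 0.00031364769691053125
tops far L [0.0355 0.0653] N [-0.0357  0.0361]
[[ 0.9733 -0.2297  0.0006]
 [-0.2297 -0.9733  0.001 ]
 [ 0.0004 -0.0011 -1.    ]]
```

View pics/g_over.png

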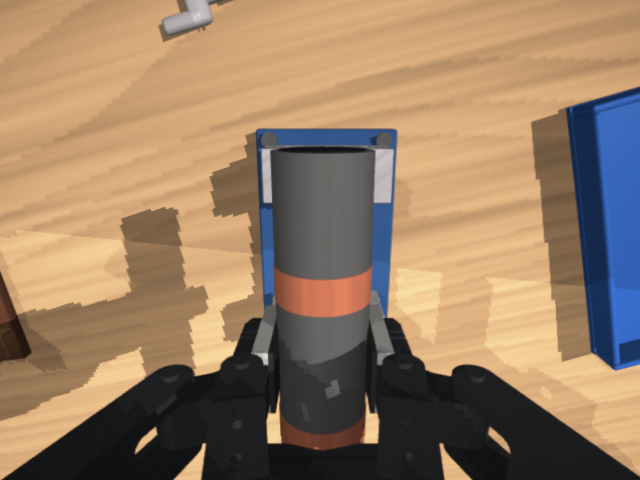

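The sleeve is held square and centred: the far end is 70.2 mm ahead of the TCP and the tilt is about 0.5°. I'll lower it and press by feel.

```bash
cat >> h.py <<'E'
A=-.234; C=np.array([.4962,-.0120]); TT=np.array([np.cos(A),np.sin(A)]); NN=np.array([-TT[1],TT[0]])
def avg(m=""):
    F=[];T=[]
    for _ in range(6):
        ctrl.pause(.03); s=get_state(); F.append(s["contact_force"]); T.append(s["wrist_torque"])
    F=np.mean(F,0);T=np.mean(T,0); p=s["tcp_pos"]; d=p[:2]-C
    out=dict(Fz=F[2],Fn=F[:2]@NN,Ft=F[:2]@TT,Tt=T[:2]@TT,Tn=T[:2]@NN,z=p[2],L=d@TT,N=d@NN)
    print(m,round(s["time"],2),{k:round(float(v),4) for k,v in out.items()},round(s["width"],4)); return out
E
python3 - <<'E'
from h import *
def go(z,sp,n=0): ctrl.movel([*(C+n*NN),z],max_speed=sp)
go(.06,.12); avg()
go(.038,.04); avg("38")
z=.038
while z>.027:
    z-=.001 if z>.0345 else .0005
    go(z,.015); o=avg("%.4f"%z)
    if o["Fz"]>6: break
E
```

```text
18.82 {'Fz': -2.4797, 'Fn': -0.1607, 'Ft': 0.0504, 'Tt': 0.0068, 'Tn': 0.0151, 'z': 0.0608, 'L': 0.0005, 'N': 0.0002} 0.0297
38 19.73 {'Fz': -2.1373, 'Fn': -0.1048, 'Ft': -0.0257, 'Tt': -0.0103, 'Tn': 0.0067, 'z': 0.0382, 'L': 0.0001, 'N': 0.0} 0.0301
0.0370 20.18 {'Fz': -2.6458, 'Fn': -0.2248, 'Ft': 0.4, 'Tt': 0.003, 'Tn': -0.0268, 'z': 0.037, 'L': 0.0, 'N': -0.0} 0.0299
0.0360 20.62 {'Fz': -2.4107, 'Fn': 0.0331, 'Ft': 0.1874, 'Tt': -0.0097, 'Tn': -0.0042, 'z': 0.036, 'L': 0.0, 'N': -0.0} 0.0299
0.0350 21.07 {'Fz': -2.3697, 'Fn': -0.0231, 'Ft': 0.1753, 'Tt': 0.004, 'Tn': 0.0256, 'z': 0.035, 'L': -0.0, 'N': 0.0} 0.03
0.0340 21.52 {'Fz': -2.3091, 'Fn': 0.0669, 'Ft': -0.138, 'Tt': -0.0222, 'Tn': -0.0059, 'z': 0.034, 'L': 0.0, 'N': -0.0} 0.0301
0.0335 21.98 {'Fz': -2.4615, 'Fn': -0.0561, 'Ft': 0.0731, 'Tt': -0.0125, 'Tn': 0.0117, 'z': 0.0335, 'L': 0.0, 'N': -0.0} 0.0298
0.0330 22.43 {'Fz': -0.7618, 'Fn': -0.2563, 'Ft': 0.1277, 'Tt': -0.0957, 'Tn': -0.0005, 'z': 0.0331, 'L': 0.0001, 'N': -0.0001} 0.03
0.0325 22.88 {'Fz': 5.5556, 'Fn': -1.5976, 'Ft': -1.0731, 'Tt': -0.3119, 'Tn': 0.2302, 'z': 0.0328, 'L': 0.0002, 'N': -0.0002} 0.0299
0.0320 23.32 {'Fz': 9.6157, 'Fn': -2.493, 'Ft': -2.2995, 'Tt': -0.4111, 'Tn': 0.42, 'z': 0.0326, 'L': 0.0002, 'N': -0.0004} 0.03
```

Contact came at the expected height. A side force of -2.5 N shows the left face carrying more of the load, so I'll shift sideways to balance it and then press to about 15 N.

```bash
python3 - <<'E'
from h import *
n=0;l=0;z=.032
for k in range(14):
    o=avg(f"n{n*1e3:.2f} l{l*1e3:.2f} z{z*1e3:.2f}")
    push=o["Fz"]+2.4
    if push>22: z+=.0005
    elif abs(o["Fn"])<.7 and abs(o["Ft"])<1.2 and 14<push<17.5: print("ok"); break
    n+=np.clip(o["Fn"]*.00012,-.0003,.0003); l+=np.clip(o["Ft"]*.0001,-.0002,.0002)
    z-=np.clip((15.5-push)*.00007,-.0004,.0004)
    ctrl.movel([*(C+n*NN+l*TT),z],max_speed=.015)
E
```

```text
n0.00 l0.00 z32.00 23.52 {'Fz': 9.6678, 'Fn': -2.63, 'Ft': -1.9002, 'Tt': -0.4157, 'Tn': 0.3854, 'z': 0.0326, 'L': 0.0002, 'N': -0.0004} 0.03
n-0.30 l-0.19 z31.76 23.98 {'Fz': 10.6937, 'Fn': -1.8513, 'Ft': -1.9073, 'Tt': -0.3175, 'Tn': 0.3793, 'z': 0.0325, 'L': 0.0002, 'N': -0.0005} 0.0301
n-0.52 l-0.38 z31.59 24.43 {'Fz': 12.3376, 'Fn': -1.3749, 'Ft': -1.7774, 'Tt': -0.1979, 'Tn': 0.3764, 'z': 0.0325, 'L': 0.0002, 'N': -0.0005} 0.0302
n-0.69 l-0.56 z31.54 24.88 {'Fz': 12.0745, 'Fn': -0.786, 'Ft': -1.4727, 'Tt': -0.1316, 'Tn': 0.3544, 'z': 0.0325, 'L': 0.0002, 'N': -0.0005} 0.0301
n-0.78 l-0.71 z31.47 25.32 {'Fz': 12.3706, 'Fn': -0.972, 'Ft': -1.5733, 'Tt': -0.0979, 'Tn': 0.3252, 'z': 0.0325, 'L': 0.0002, 'N': -0.0005} 0.0298
n-0.90 l-0.86 z31.42 25.77 {'Fz': 12.5413, 'Fn': -0.9383, 'Ft': -1.1332, 'Tt': -0.0223, 'Tn': 0.2819, 'z': 0.0325, 'L': 0.0002, 'N': -0.0005} 0.0301
n-1.01 l-0.98 z31.38 26.23 {'Fz': 12.7581, 'Fn': -0.1422, 'Ft': -0.8748, 'Tt': 0.0419, 'Tn': 0.2318, 'z': 0.0325, 'L': 0.0002, 'N': -0.0005} 0.0298
ok
```

The push is now about 15 N with balanced side forces. The TCP is at 32.5 mm, the height calculated for full seating, and its sideways offset is the same as when it held the seated brass sleeve. Final check with the cameras.

```bash
python3 - <<'E'
from h import *
ctrl.pause(1.); avg("settled")
s,i,d=grab("wrist","h_wrist")
P=cloud("wrist",s,d,np.ones(d.shape,bool))
L=(P[:,:2]-C)@TT; N=(P[:,:2]-C)@NN
m=(abs(N)<.0165)&(L>.02)&(L<.08)&(P[:,2]>.05)&(P[:,2]<.075); Q=np.c_[L,N,P[:,2]][m]
def res(p): return np.hypot(Q[:,1]-p[0]-p[1]*Q[:,0],Q[:,2]-p[2]-p[3]*Q[:,0])-.016
o=least_squares(res,[0,0,.05,0],loss="soft_l1",f_scale=.001); print("n0,yaw,z0,pitch",o.x,"far end L",np.percentile(Q[:,0],99.5))
grab("scene","h_scene"); s,i,d=grab("side","h_side")
for t in("brass_sleeve","dark_sleeve","wrench","wire_brush","bolt_jar"):
    for k in models.masks_of("side",t)[:1]:
        P=cloud("side",s,d,k["mask"]); print(t,round(k["p"],2),np.round(k["point"]),np.median(P,0), fitcyl(P)[:3] if "sleeve" in t else "")
avg()
E
python3 -c "
import cv2;i=cv2.imread('pics/h_side.png');cv2.imwrite('pics/h_side_c.png',cv2.resize(i[150:420,180:500],None,fx=2,fy=2))"
```

```text
settled 27.43 {'Fz': 12.5694, 'Fn': -0.405, 'Ft': -1.1185, 'Tt': 0.0299, 'Tn': 0.2251, 'z': 0.0325, 'L': 0.0003, 'N': -0.0005} 0.03
n0,yaw,z0,pitch [ 0.0003  0.0003  0.0521 -0.0119] far end L 0.07044803154882355
brass_sleeve 0.5 [319. 323.] [ 0.4444 -0.278   0.0337] (array([ 0.4524, -0.269 ,  0.0216]), np.float64(0.05223678571439638), np.float64(0.13983222288742408))
dark_sleeve 0.9 [257. 245.] [ 0.4691 -0.0168  0.0602] (array([ 0.492 , -0.0102,  0.0514]), np.float64(-0.23418751018696593), np.float64(0.13998508711411406))
wrench 0.91 [326. 234.] [ 0.6595 -0.0246  0.0072] 
wire_brush 0.95 [332. 214.] [0.7179 0.0235 0.027 ] 
bolt_jar 0.62 [431. 375.] [ 0.5072 -0.497   0.0591] 
 28.02 {'Fz': 12.5706, 'Fn': -0.479, 'Ft': -0.9761, 'Tt': 0.0309, 'Tn': 0.236, 'z': 0.0325, 'L': 0.0002, 'N': -0.0005} 0.0302
```

View pics/h_side_c.png

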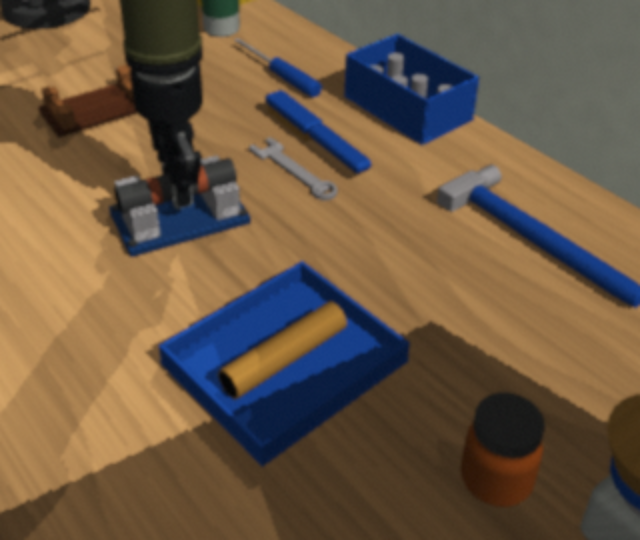

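View pics/h_wrist.png

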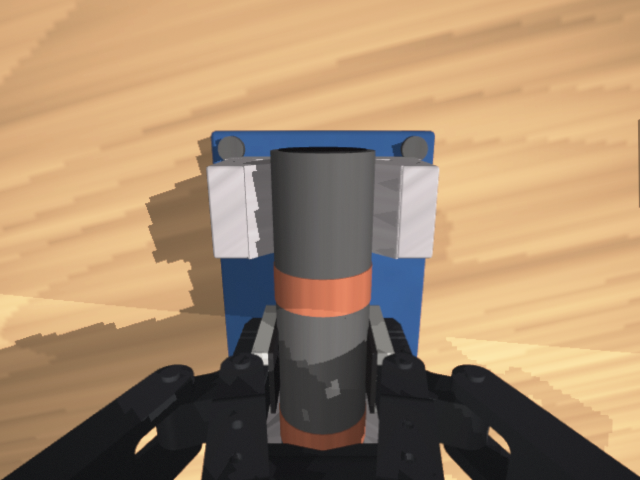

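```bash
python3 - <<'E'
from h import *
s,i,d=grab("wrist")
P=cloud("wrist",s,d,np.ones(d.shape,bool))
L=(P[:,:2]-C)@TT; N=(P[:,:2]-C)@NN
for lo,hi,nl,nh in((-.01,.008,.055,.2),(.046,.058,.027,.034)):
    m=(P[:,2]>lo)&(P[:,2]<hi)&(abs(N)>nl)&(abs(N)<nh)&(abs(L)<.15)
    print(m.sum(),np.polyfit(L[m],P[m,2],1))
s,i,d=grab("side")
for k in models.masks_of("side","dark_sleeve")[:1]:
    P=cloud("side",s,d,k["mask"]);L=(P[:,:2]-C)@TT
    for q in(L<-.035,L>.035): print(np.percentile(P[q,2],[90,95,98]),q.sum())
avg()
E
```

```text
161849 [-0.0016  0.0011]
4292 [0.0019 0.0528]
[0.0672 0.0677 0.0681] 242
[0.0673 0.0679 0.0682] 142
 28.38 {'Fz': 12.7724, 'Fn': -0.3198, 'Ft': -0.9314, 'Tt': 0.0373, 'Tn': 0.2194, 'z': 0.0325, 'L': 0.0002, 'N': -0.0005} 0.0299
```

```bash
python3 - <<'E'
from h import *
s,i,d=grab("wrist")
P=cloud("wrist",s,d,np.ones(d.shape,bool))
L=(P[:,:2]-C)@TT; N=(P[:,:2]-C)@NN
for a,b in((.0,.03),(.03,.05),(.05,.068)):
    m=(abs(N-.0003)<.003)&(L>a)&(L<b)&(P[:,2]>.05)&(P[:,2]<.08); print(a,b,m.sum(),np.percentile(P[m,2],[20,50,80]))
E
```

```text
0.0 0.03 1688 [0.0671 0.0675 0.068 ]
0.03 0.05 1352 [0.067  0.0675 0.068 ]
0.05 0.068 1425 [0.0669 0.0674 0.0679]
```

The crest of the sleeve is level within 0.1 mm along its visible length, so the 0.7° tilt from the earlier fit came from finger points mixed into it. Handing in.

```bash
python3 - <<'E'
from h import *
avg(); print(ticket.close_job())
E
```

```text
28.62 {'Fz': 12.5664, 'Fn': -0.5793, 'Ft': -0.9486, 'Tt': 0.0195, 'Tn': 0.2213, 'z': 0.0325, 'L': 0.0002, 'N': -0.0005} 0.0299
the job is handed in; nothing more can be done
None
```

Both parts of the job are done and it was handed in at 28.6 s. I lowered the brass sleeve onto the tray floor until it touched, let go, and saw it lying inside the tray. Then I took the dark sleeve from the rack, laid it in the V-rest and pressed it down, still holding it when I handed in.

**Last checks:**
- **Push:** about 15 N, made up of a 12.6 N reading plus the sleeve's own weight of about 2.4 N. It held steady for about 2 s before hand-in.
- **Bearing on both faces:** the sideways force was about -0.6 N and the lengthwise force about -0.9 N, so the load on the two faces is nearly even.
- **Seating:** the grip height was 32.5 mm, which is what full seating should give. The sleeve is within about 0.5 mm of centred lengthwise, and level.
- **Bystanders:** the wrench, the wire brush and the jar are where they were, within about 2 mm in the side camera.

**Disagreement:** one wrist-camera fit showed the sleeve tilted by 0.7°. The side camera and a direct check of the sleeve's top line showed it level, and the wrist moments fit that. I put the tilt down to finger points mixed into that fit.

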